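Open the weight chest's lift-and-slide hatch

TASK

The calibration weights are kept in the grey chest under two recessed hatches. Lift the hatch with the straight bar handle off its seat, slide it along inside its channels to the middle of the chest, and lay it flat on the deck between the two openings, so that its compartment is fully uncovered and it does not overlap the other opening. Leave the hatch with the round knob shut.

Things in the scene. Friction and masses are not known exactly. Their poses are not given: they have to be found in the camera images.
- bar_grip (a point): Centre of the bar handle of the hatch to open: a loose aluminium plate 120 (x) x 90 (y) x 6 mm, 0.35 kg, axes as the chest, shut at either end of the chest. The dark steel bar is along x, 86 long, 12 wide (y), 14 high, on 10 mm posts at x = -37 and +37; grip it across its 12 mm. This point is 51 mm above the plate's underside, 7 below the bar's top. Lifted 6 mm it clears its seat; 14 suits sliding.
- knob_centre (a point): Centre of the round knob's head (30 mm wide, 24 high with its taper; neck 16 wide) on the other hatch, whose plate is the same; 47 mm above that plate's underside, 11 mm below the knob's top. It lies shut at the other end of the chest.
- chest: Fixed grey steel chest, 144 (x) x 350 mm (y, the way of sliding); origin: middle of its underside, on the worktop; z up. Deck 75 mm high: plain middle deck y = -65 to 65; openings y = 65 to 160 and -160 to -65, where shut hatches (middles y = +-112.5) lie flush, undersides 69 mm up, so on the deck a hatch stands 6 mm higher. Stops 15 mm high at both ends.
- channels (a point): Middle of the chest (its x = 0, y = 0) at the height of the tops of the channel lips, 105 mm above the worktop. Two channels run along the whole chest, 128 mm apart inside (4 mm play each side of a hatch); their lips reach in over the hatch's edges, 100 mm apart, 4 mm thick, and stop a shut hatch after 26 mm of lift: it cannot be lifted out.

How it is judged:
By the outcome, as a careful person would: the job done as asked, in the order asked, and still so for the second after the job is handed in, with the robot touching nothing.
It also fails if it takes over 32 s, if anything falls off the work surface, if the arm or the gripper's body presses on something with over 40 N, if the wrist force passes 120 N, or if a joint passes its speed limit or range.

ROBOT

A 6-joint arm with a two-finger parallel gripper is mounted at the origin on a cart in front of the work surface, level with it; the furniture and walls round the work are solid. World frame = base frame: x ahead of the robot, y to its left, z up, the work surface at z = 0. Lengths are in m, angles in rad, forces in N, time in s.
With the tool pointing down it reaches from about 0.35 to 0.975 m from the base axis. Payload 7.1 kg.
Tool frame: the origin (TCP) lies at the very end of the fingers, on their centre line; the grasp point (between the pads) lies 19 mm behind it; z points along the fingers, y is the line along which they close (so a half turn about z gives the same grasp; the last joint's range is limited). The gripper opens to 88 mm and grips with 3 to 60 N. Pads are 20 mm wide; open, the fingers measure 115 mm over their backs; the gripper's body (75 mm by 178 mm) begins 61 mm behind the grasp point.
Start: joints at [1.29, 0.423, 1.63, -0, 1.089, -0.019], TCP at [0.162, 0.604, 0.223] pointing down, gripper open.
Joint ranges: [-3, 3], [-0.9, 2.11], [0.09, 2.58], [-1.31, 4.45], [0.11, 2.69], [-2.54, 2.54]. Speed limits (rad/s): [2.39, 2.39, 3.01, 3.14, 3.14, 3.14].

INTERFACE

Orientations are given as [roll, pitch, yaw] about the fixed x, y, z axes, in that order (R = Rz(yaw) Ry(pitch) Rx(roll)).
In Python, from bench import manip, vision gives the robot as it stands.
- The arm moves only by the tool carry_out, never from a script. Its argument "motion" is a list of rows, each a list of 3 entries, a list of its own where there are three numbers: the shift along the world's x, y, z in mm, then the turn about the world's z in degrees, then the closure, from -1 (fully open) to 1 (shut). A call has 1 to 10 rows; each row is the pose to reach, as a shift and turn from the pose commanded when the call began; what a row does not reach only later rows make up. A row lasts 1/8 s, in which the tool goes at most 62.5 mm and 10.7 degrees, less where a joint would pass 70% of its speed; a pose out of reach is approached as far as the arm can. A call with a gripper value outside its range is refused whole. The fingers move at their own pace and stop on an object; "squeeze" is the grip in N (left out, the last holds). Time passes only in rows, so rows that repeat a pose let the fingers close. It gives the time, the measured TCP pose, the force, the opening and the grip force at its end, in the units of the state.
- manip.get_obs(): the state, without advancing time (a new reading comes with each control period).
- vision.camera(name): name is "side" or "top" or "wrist"; returns (picture, depth): 384x512x3 uint8, blue, green, red; 384x512 float32, m along the optical axis (not along the pixel's ray), 0 where there is no reading.
- vision.camera_info(name): a dict with "intrinsics" (3x3 intrinsics, pixels), "distortion" ([k1, k2, p1, p2, k3] as OpenCV has them; the pictures are not rectified), "R" (3x3) and "t" (3): a world point X has camera coordinates R X + t; the wrist camera has in their place "tool_from_camera" (4x4, takes a point from camera to tool coordinates, whose origin is the TCP and whose axes are the flange's). Camera axes: x right, y down, z forward; pixel columns grow to the right and rows downward; lengths in m; the calibration is good to about 2 mm. A picture is of the moment at which its call begins: read the wrist's pose just before it. camera_info takes no time and is no camera call.
- manip.job_done(): hands the job in; it is judged then, once.
The state is a dict: "time_s": time; "joint_pos": joint angles; "qvel": joint speeds; "joint_efforts": joint torques, N m; "position": TCP position; "ee_rot": TCP orientation; "contact_force": force on the tool from outside, world axes, zero at the start; "wrist_torque": the same for the moment, N m; "grip_width": finger opening in m; "grasp_force": force on a finger pad.
Only numpy, scipy, OpenCV 4.12 (cv2) and the standard library are available. Lean on these libraries where they do the work, as an engineer would, in place of code of your own. Each camera call takes 0.05 s, during which the arm holds its last target. There are 200 camera calls.

## Working session

There is one attempt and no reset: what is moved stays moved. The work goes in short steps, Python scripts to look and compute and a tool call to move; the robot and the scene stay as the last step left them, time stands still between calls to the robot, and variables do not carry over. Pictures are saved under pics/ and viewed, at most 10 in all, crops included, and the job is handed in when it is done.

Besides the shell and the picture viewer there is one more tool, called after "Emit:" as name(argument=value, ...) on one line, values as JSON. carry_out: Moves the arm, as the interface text tells. Its arguments: {"type":"object","properties":{"motion":{"type":"array"},"squeeze":{"type":"number"}},"required":["motion"]}

```bash
ls; mkdir -p pics; cat > h.py <<'E'
import numpy as np, cv2
from bench import manip, vision
from scipy.spatial.transform import Rotation as Ro
def pts(n):
    o=manip.get_obs(); im,d=vision.camera(n); c=vision.camera_info(n)
    K=np.array(c["intrinsics"]);D=np.array(c["distortion"])
    v,u=np.mgrid[0:384,0:512]
    uv=np.stack([u,v],-1).reshape(-1,1,2).astype(float)
    r=cv2.undistortPoints(uv,K,D).reshape(384,512,2)
    P=np.dstack([r*d[...,None],d])
    if n=="wrist":
        T=np.array(c["tool_from_camera"]); P=P@T[:3,:3].T+T[:3,3]
        P=P@Ro.from_euler('xyz',o["ee_rot"]).as_matrix().T+np.array(o["position"])
    else: P=(P-np.array(c["t"]))@np.array(c["R"])
    P[d==0]=np.nan
    return im,P
E
python3 - <<'E'
from h import *
o=manip.get_obs(); print(o)
for n in("top","side"):
    im,P=pts(n); cv2.imwrite(f"pics/{n}0.png",im); np.savez(f"{n}0",im=im,P=P)
E
```

```text
pics
{'time_s': 0.0, 'joint_pos': array([ 1.28999089e+00,  4.23822305e-01,  1.63068797e+00, -6.61459850e-06,
        1.08860508e+00, -1.89766486e-02]), 'qvel': array([ 0.00256321,  0.00019415, -0.00169952, -0.00083822, -0.00163725,
        0.00051938]), 'joint_efforts': array([ 4.23297352e-04, -5.44605911e+01, -2.73671061e+01,  6.43715914e-02,
        2.26020796e-02, -1.31044494e-04]), 'position': array([0.16158772, 0.60317231, 0.22191407]), 'ee_rot': array([-3.14007012e+00, -2.30393173e-05,  2.87976691e+00]), 'contact_force': array([ 0.28088708,  0.03104087, -0.44340313]), 'wrist_torque': array([-0.00154342,  0.05129878,  0.00426626]), 'grasp_force': 0.0, 'grip_width': 0.08786009152698285}
```

View pics/top0.png

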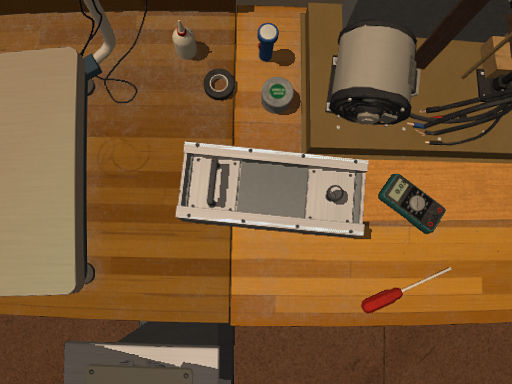

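View pics/side0.png

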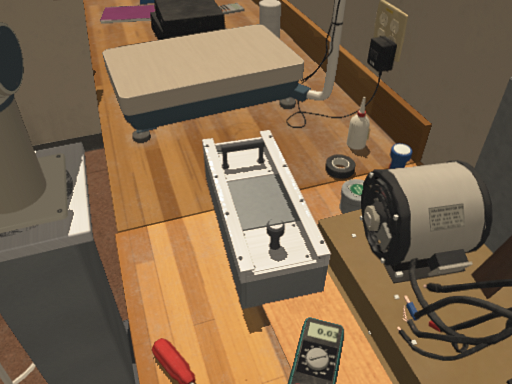

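The top view shows the bar at about (216,182), the knob at (335,194), and the chest corners at (185,143), (367,160), (363,237) and (177,218). The side view agrees: bar handle at the far end, knob at the near end.

```bash
cat > m.py <<'E'
from h import *
for n,box in(("top",(170,375,135,240)),("side",(200,330,125,310))):
    z=np.load(n+"0.npz"); im,P=z["im"],z["P"]
    u0,u1,v0,v1=box; m=np.zeros((384,512),bool); m[v0:v1,u0:u1]=1
    g=im.max(2)
    lip=m&(abs(P[...,2]-.105)<.006)
    q=P[lip][:,:2].astype(np.float32); r=cv2.minAreaRect(q)
    print(n,"lips",lip.sum(),r,np.median(P[lip][:,2]))
    hi=m&(P[...,2]>.108)&(g<110)
    k,l,s,c=cv2.connectedComponentsWithStats(hi.astype(np.uint8))
    for i in range(1,k):
        if s[i,4]>25:
            p=P[l==i]; r=cv2.minAreaRect(p[:,:2].astype(np.float32))
            print(c[i].round(1),s[i,4],p.mean(0).round(4),"z",np.percentile(p[:,2],[5,50,95]).round(4),r)
z=np.load("top0.npz");P=z["P"]
for uv in((216,182),(335,194),(50,180),(270,190)):print(uv,P[uv[1],uv[0]])
E
python3 m.py
```

```text
top lips 4400 ((0.46045732498168945, -0.25943928956985474), (0.3490009307861328, 0.14522013068199158), 85.13150024414062) 0.10378824114400906
[212.2 180.6] 296 [ 0.4683 -0.1475  0.1252] z [0.1223 0.1254 0.1277] ((0.4691309630870819, -0.14771731197834015), (0.012137297540903091, 0.08575273305177689), 85.34577941894531)
[333.3 194.1] 107 [ 0.448  -0.3682  0.1221] z [0.1137 0.1232 0.127 ] ((0.45050445199012756, -0.3705481290817261), (0.028843317180871964, 0.028718924149870872), 68.74860382080078)
side lips 3473 ((0.45888280868530273, -0.2597982883453369), (0.35283946990966797, 0.1445411592721939), 85.41065979003906) 0.10482840605645863
[241.7 145.9] 336 [ 0.4663 -0.1516  0.1219] z [0.1125 0.1231 0.1277] ((0.4673593044281006, -0.1499454528093338), (0.011347448453307152, 0.08456587791442871), 86.28802490234375)
[274.9 231.1] 164 [ 0.4464 -0.382   0.1198] z [0.1104 0.1208 0.1263] ((0.44762107729911804, -0.3784328103065491), (0.01977744698524475, 0.02732851356267929), 73.40000915527344)
(216, 182) [ 0.47419395 -0.15151424  0.07352109]
(335, 194) [ 0.45530134 -0.38155701  0.07226957]
(50, 180) [0.46256669 0.14879489 0.13428559]
(270, 190) [ 0.46050436 -0.25537413  0.07412366]
```

Chest centre is about (0.460, -0.2595), with its y axis heading 85.2°. The bar grip is at (0.469, -0.148, 0.120), which fits the 112.5 mm offset and the 86×12 mm bar. Tool yaw should be 175.2°, a turn of +10.2°. I'll approach on a detour above the scale.

Emit:
carry_out(motion=[[[20,-10,40],0,-1],[[60,-40,70],0,-1],[[110,-70,80],0,-1],[[155,-105,80],0,-0.5],[[200,-145,80],0,0],[[235,-190,80],0,0.1],[[265,-240,80],0,0.1],[[285,-290,80],0,0.1],[[300,-345,80],0,0.1],[[305,-400,80],0,0.1]], squeeze=30)

```text
time_s: 1.35
position: [0.4671, 0.2018, 0.3023]
ee_rot: [-3.141, -0.0, 2.88]
contact_force: [0.4, 0.5, 0.6]
grip_width: 0.0397
grasp_force: 0.0
```

Emit:
carry_out(motion=[[[0,-50,0],2,0.1],[[0,-100,0],5,0.1],[[0,-150,0],8,0.1],[[0,-200,0],10.2,0.1],[[2,-250,0],10.2,0.1],[[2,-300,-20],10.2,0.1],[[2,-352,-60],10.2,0.1],[[2,-352,-90],10.2,0.1],[[2,-352,-90],10.2,0.1],[[2,-352,-90],10.2,0.1]])

```text
time_s: 2.6
position: [0.4692, -0.1481, 0.2135]
ee_rot: [-3.141, 0.001, 3.058]
contact_force: [0.6, 0.3, 0.3]
grip_width: 0.0396
grasp_force: 0.0
```

```bash
python3 - <<'E'
from h import *
o=manip.get_obs(); print(o["time_s"],o["position"],np.degrees(o["ee_rot"]),o["joint_pos"],o["grip_width"])
im,P=pts("wrist"); cv2.imwrite("pics/w1.png",im)
g=im.max(2)
hi=(P[...,2]>.115)&(P[...,2]<.135)&(g<110)
k,l,s,c=cv2.connectedComponentsWithStats(hi.astype(np.uint8))
for i in range(1,k):
    if s[i,4]>200:
        p=P[l==i]; r=cv2.minAreaRect(p[:,:2].astype(np.float32))
        print(c[i].round(1),s[i,4],p.mean(0).round(4),np.percentile(p[:,2],[5,50,95]).round(4),r)
E
```

```text
2.6 [ 0.46920563 -0.14807535  0.21352959] [-1.79993083e+02  3.81297355e-02  1.75227701e+02] [-3.29912157e-01  2.39828550e-01  1.92663151e+00  5.48681818e-05
  9.74457767e-01 -1.81744691e+00] 0.03958038802822732
[263.4 195.5] 904 [ 0.4689 -0.1466  0.1265] [0.1249 0.1267 0.1279] ((0.4669787585735321, -0.14576855301856995), (0.01116249617189169, 0.08269079029560089), 85.12981414794922)
[ 32.4 190.6] 466 [ 0.4475 -0.3625  0.1225] [0.1161 0.1235 0.1267] ((0.44877201318740845, -0.36778566241264343), (0.02974368818104267, 0.024332433938980103), 20.9229736328125)
[ 73.9 338.7] 489 [ 0.6183 -0.3694  0.1257] [0.1171 0.126  0.134 ] ((0.6303576231002808, -0.3797341585159302), (0.03103155642747879, 0.05932314321398735), 77.08584594726562)
```

View pics/w1.png

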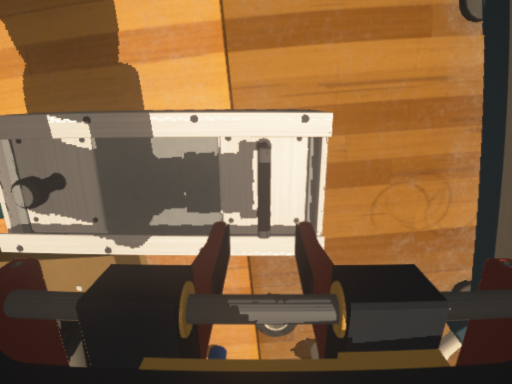

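The wrist view shows the bar at (264,190), centred between the fingers and parallel to the pads. It measures (0.469, -0.147) with its top at 0.127, so I'll descend and grip.

Emit:
carry_out(motion=[[[0,1,-30],0,0.1],[[0,1,-60],0,0.1],[[0,1,-85],0,0.1],[[0,1,-103],0,0.1],[[0,1,-113],0,0.1],[[0,1,-113],0,0.1],[[0,1,-113],0,0.8],[[0,1,-113],0,0.8],[[0,1,-113],0,1],[[0,1,-113],0,1]], squeeze=40)

```text
time_s: 3.9
position: [0.469, -0.1473, 0.1001]
ee_rot: [3.142, 0.001, 3.058]
contact_force: [-1.1, 1.9, 5.2]
grip_width: 0.0119
grasp_force: 40.0
```

Emit:
carry_out(motion=[[[0,0,0],0,1],[[0,0,0],0,1],[[0,0,2],0,1],[[0,0,5],0,1],[[0,0,8],0,1],[[0,0,11],0,1],[[0,0,14],0,1],[[0,0,14],0,1],[[0,0,14],0,1]])

```text
time_s: 5.03
position: [0.4687, -0.1473, 0.1137]
ee_rot: [-3.142, -0.0, 3.058]
contact_force: [0.8, -0.1, -3.6]
grip_width: 0.0119
grasp_force: 40.0
```

Lifted cleanly: about 3.6 N of weight, no binding. Now I'll slide along the channel.

Emit:
carry_out(motion=[[[-0.8,-10,0],0,1],[[-2,-25,0],0,1],[[-3.4,-40,0],0,1],[[-4.6,-55,0],0,1],[[-5.9,-70,0],0,1],[[-7.1,-85,0],0,1],[[-8.4,-100,0],0,1],[[-9.4,-112,0],0,1],[[-9.4,-112,0],0,1],[[-9.4,-112,0],0,1]])

```text
time_s: 6.28
position: [0.4592, -0.259, 0.1136]
ee_rot: [3.141, -0.0, 3.058]
contact_force: [-0.3, 0.6, -3.8]
grip_width: 0.0118
grasp_force: 40.0
```

```bash
python3 - <<'E'
from h import *
im,P=pts("side"); cv2.imwrite("pics/s2.png",im[90:330,170:370].repeat(2,0).repeat(2,1))
o=manip.get_obs(); print(o["position"],o["contact_force"],o["wrist_torque"],o["joint_pos"])
E
```

```text
[ 0.45920368 -0.25886386  0.11358424] [ 0.32210197  0.53142174 -2.19291837] [ 0.09161349 -0.00446305 -0.0153486 ] [-5.35946611e-01  4.40663040e-01  1.91831896e+00  1.24953839e-04
  7.83072570e-01 -2.02333659e+00]
```

View pics/s2.png

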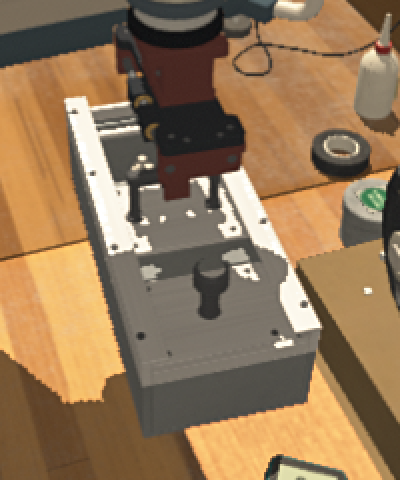

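The crop shows the hatch held over the middle deck (bar posts near (135,215) and (213,200) in the crop), the far compartment open and the knob hatch shut. Its underside is now about 82.5 mm up, so I'll lower about 7.5 mm to the deck and release gently.

Emit:
carry_out(motion=[[[0,-0.5,-2],0,1],[[0,-0.5,-4],0,1],[[0,-0.5,-6],0,1],[[0,-0.5,-7],0,1],[[0,-0.5,-7.8],0,1],[[0,-0.5,-7.8],0,1],[[0,-0.5,-7.8],0,1]])

```text
time_s: 7.2
position: [0.4593, -0.2597, 0.1061]
ee_rot: [3.142, 0.0, 3.058]
contact_force: [-1.4, 1.7, 3.1]
grip_width: 0.0119
grasp_force: 40.0
```

It's resting on the deck: the force flipped to +3 N. Now release and retreat straight up.

Emit:
carry_out(motion=[[[0,0,0],0,0.6],[[0,0,0],0,0.3],[[0,0,0],0,0.2],[[0,0,0],0,0.2],[[0,0,15],0,0.2],[[0,0,40],0,0.2],[[0,0,80],0,0.2],[[0,0,120],0,0.2],[[0,60,150],0,0.2],[[0,120,150],0,0.2]])

```text
time_s: 8.45
position: [0.4607, -0.1412, 0.2592]
ee_rot: [-3.14, 0.006, 3.055]
contact_force: [-0.1, 0.8, -0.7]
grip_width: 0.0353
grasp_force: 0.0
```

Emit:
carry_out(motion=[[[0,60,20],0,0.2],[[0,120,40],0,0.2],[[0,180,40],0,0.2],[[0,220,40],0,0.2],[[0,220,40],0,0.2],[[0,220,40],0,0.2]])

```text
time_s: 9.2
position: [0.4593, 0.0782, 0.2964]
ee_rot: [-3.141, 0.001, 3.058]
contact_force: [0.3, -0.9, 0.1]
grip_width: 0.0349
grasp_force: 0.0
```

```bash
python3 - <<'E'
from h import *
o=manip.get_obs(); print(o["time_s"],o["position"],o["contact_force"])
for n in("top","side"):
    im,P=pts(n); np.savez(f"{n}0",im=im,P=P)
    if n=="top": cv2.imwrite("pics/t3.png",cv2.resize(im[125:250,165:385],None,fx=3,fy=3))
    z=P[...,2]
    a=np.radians(-4.8); q=(P[...,:2]-[.460,-.2595])@np.array([[np.cos(a),-np.sin(a)],[np.sin(a),np.cos(a)]])
    for y in range(-150,160,15):
        s=(abs(q[...,1]-y/1e3)<.004)&(abs(q[...,0]-.02)<.012)
        print(y,np.nanmedian(z[s]).round(4) if s.any() else None,end="; ")
    print()
E
python3 m.py
```

```text
9.2 [0.45926289 0.07822543 0.29637874] [ 0.30760939 -0.89854274  0.094707  ]
-150 0.074; -135 0.0739; -120 0.0743; -105 0.0748; -90 0.0742; -75 0.0739; -60 0.0739; -45 0.0761; -30 0.0798; -15 0.0794; 0 0.1313; 15 0.0798; 30 0.0793; 45 0.0749; 60 0.074; 75 0.0093; 90 0.009; 105 0.0085; 120 0.0087; 135 0.0089; 150 0.0095; 
-150 0.0748; -135 0.0746; -120 0.0751; -105 0.0749; -90 0.0748; -75 0.0748; -60 0.0749; -45 0.0786; -30 0.0812; -15 0.0815; 0 0.0935; 15 0.0806; 30 0.081; 45 None; 60 None; 75 None; 90 None; 105 None; 120 None; 135 0.0328; 150 0.0637; 
top lips 4399 ((0.46042993664741516, -0.2590457797050476), (0.3491092920303345, 0.1453540325164795), 85.18815612792969) 0.1037533286116967
[274.5 186.7] 293 [ 0.4583 -0.2599  0.1311] z [0.1281 0.1313 0.1339] ((0.45928674936294556, -0.2605437934398651), (0.01186689455062151, 0.08559747785329819), 85.5673599243164)
[333.4 194.2] 103 [ 0.4479 -0.3683  0.122 ] z [0.1142 0.1225 0.1257] ((0.4502750635147095, -0.3708724081516266), (0.028367307037115097, 0.028966419398784637), 27.128442764282227)
side lips 3469 ((0.4591882526874542, -0.25965771079063416), (0.3541027307510376, 0.1445760726928711), 85.29640197753906) 0.10480477057674777
[255.9 180.2] 469 [ 0.4561 -0.264   0.1274] z [0.1128 0.1295 0.1338] ((0.45794957876205444, -0.26167377829551697), (0.014482653699815273, 0.08523956686258316), 84.5325698852539)
[274.9 231.4] 154 [ 0.4463 -0.3824  0.1195] z [0.1105 0.1205 0.1258] ((0.44793984293937683, -0.3791981339454651), (0.01846400462090969, 0.02761290967464447), 79.36573791503906)
(216, 182) [ 0.48534112 -0.14755908  0.00570472]
(335, 194) [ 0.45476157 -0.38077061  0.07606218]
(50, 180) [0.42226231 0.04050114 0.38256544]
(270, 190) [ 0.45990225 -0.25512379  0.07817424]
```

View pics/t3.png

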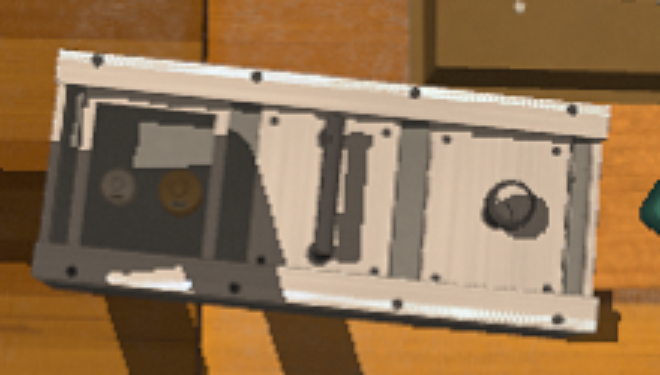

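The crop shows the hatch lying flat on the middle deck, spanning columns 255–400, with deck visible on both sides. The compartment at columns 80–215 is fully open and its weights are visible. The knob hatch (430–565) is still shut. Heights agree: 80 mm over the plate, 75 mm on the deck.

```bash
python3 -c "
from bench import manip
print(manip.job_done())"
```

```text
the job is handed in; nothing more can be done
None
```

The bar-handle hatch lies flat on the middle deck with its compartment fully uncovered and the other opening clear, the knob hatch is still shut, and the job was handed in at about 9.3 s.

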